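# Blow off the fittings: sort the mat, then hold the spring air lever level

## Task

Get the fittings ready and blow them off: lay the two brass fittings flat on the floor of the steel tray under the air nozzles, and put the marker pen, which must not be blown on, into the long pen bin. Only then press the spring-loaded air lever down by its pad with the fingers until the lever is level, its pad as high as the top of the index post beside it (neither higher nor on down to its stop), and finish while still holding it there: the lever springs back if let go. Leave everything else on the bench where it is.

Things in the scene. Friction and masses are not known exactly. Their poses are not given: they have to be found in the camera images.
- fitting_a: One of two equal brass pipe fittings, 74 mm long, lying on the 3 mm rubber mat: a square middle block 34 mm long and 26 x 26 mm, with a 17 mm round spigot 20 mm long at each end. Origin at its centre (13 mm above what it lies on), own x along its length. About 0.11 kg.
- fitting_b: The other brass fitting, the same in every way.
- marker: Marker pen, 138 mm long, with an eight-sided barrel 18 mm across the flats, white with a black cap, lying on the 3 mm rubber mat. Origin on its axis at mid length (9 mm above what it lies on), own x along its length towards the cap. About 30 g.
- pen_bin: The long narrow one of two orange open bins, fixed on the bench: outside 112 mm (own x) by 190 mm (own y), 45 mm high, walls and floor 4 mm. Origin at the centre of its underside. Empty at the start.
- pen_bin_in (a point): Centre of the pen bin's inner floor, 4 mm above the bench, axes as the bin's (long inside along y, 182 mm; 104 mm along x).
- spares_bin: The other orange bin, square, 120 x 120 mm and 60 mm high, already full of spares; fixed, not to be used. Origin at the centre of its underside. It and the pen bin may change places.
- station: Fixed grey base plate (own x -115 to 135 mm, own y -100 to 250 mm) with an open steel tray centred on its origin, 180 x 180 mm outside, walls 4 mm, rim 41 mm above the bench; beyond it an air pipe whose three nozzles end over the far wall (75 mm high); a valve block with the lever at own y = 170 mm (130 mm high). Origin at bench level, z up; the lever points to own -x.
- tray_floor (a point): Centre of the tray's inner floor, 10 mm above the bench; axes as the station's. The inner floor is 172 x 172 mm.
- lever (a joint): Angle of the sprung air lever, rad: 0 at rest, sloping up 25 degrees from its pivot towards the robot; grows as it is pressed. Level at 0.436, stop at 0.75. Pivot at own x = 60, y = 170, z = 115 mm of the station. The pad takes about 4 N to start moving, 8.5 N to hold level, 12 N at the stop; let go, it springs back to 0.
- pad (a point): Middle of the top face of the flat black pad on the lever's free end, 50 mm along the lever, 44 mm wide and 8 mm thick. It lies 105 mm from the pivot along the lever and 8 mm above the pivot line. It moves with the lever: about 165 mm above the bench at rest, 123 mm when level.
- index_top (a point): Top of the steel index post, a fixed upright 14 x 8 mm bar beside the pad (45 mm from its centre line, on the left), 123 mm above the bench: as high as the top of the pad when the lever is level.
- tape: Roll of tape, 64 mm across, 19 mm high, on the mat's edge. Origin at the centre of its underside. To be left alone.
- dividers: Steel dividers lying open, 165 mm long, 12 mm high. Origin under the hinge. To be left alone.
- screwdriver: Screwdriver lying on the bench in front of the station. Origin at its underside, mid length. To be left alone.
- sanding_block: Cork sanding block, 110 x 65 x 30 mm. Origin at the centre of its underside. To be left alone.
- spray_can: Spray can, 66 mm across, 200 mm tall, standing at the back of the bench. Origin at the centre of its underside. To be left alone.
Things that resemble listed ones, but are neither listed nor needed, are in the scene too. Leave any purple look-alike of the fitting_a alone.

How it is judged:
By the outcome, as a careful person would: the job done as asked, in the order asked, and still so for the second after the job is handed in, while the arm keeps its last pose, push and grip.
It also fails if it takes over 72 s, if anything falls off the work surface, if the arm or the gripper's body presses on something with over 40 N, if the wrist force passes 120 N, or if a joint passes its speed limit or range.

## Robot

A 6-joint arm with a two-finger parallel gripper is mounted at the origin on the work surface. World frame = base frame: x ahead of the robot, y to its left, z up, the work surface at z = 0. Lengths are in m, angles in rad, forces in N, time in s.
With the tool pointing down it reaches from about 0.325 to 0.9 m from the base axis. Payload 3.5 kg.
Tool frame: the origin (TCP) lies midway between the tips of the shut fingers; the grasp point (between the pads) lies 19 mm behind it; z points along the fingers, y is the line along which they close (so a half turn about z gives the same grasp; the last joint's range is limited). The gripper opens to 85 mm and grips with 20 to 120 N. Pads are 22 mm wide; open, the fingers measure 114 mm over their backs; the gripper's body (76 mm by 85 mm) begins 54 mm behind the grasp point. The pads swing forward as they close: fully open they stand 13 mm farther back than shut.
Start: joints at [-1.384, 0.276, -0.026, 1.268, 0, 1.467], TCP at [0.179, -0.599, 0.231] pointing down, gripper open.
Joint ranges: [-3.12, 3.12], [-0.85, 1.88], [-1.08, 1.24], [-1.95, 2.15], [-1.57, 1.53], [-3.14, 3.14]. Speed limits (rad/s): [2.57, 2.57, 3.14, 3.14, 3.14, 3.14].

## Interface

Orientations are given as a unit quaternion [x, y, z, w].
In Python, from workcell import ctrl gives the robot as it stands. Calls block until the motion is done:
- ctrl.reach(position, orientation): joint-space move of the TCP to a pose.
- ctrl.move_l(position, frame=None, max_speed=0.15): straight line of the TCP; frame=None keeps the orientation; max_speed is the mean speed in m/s.
- ctrl.set_joints(angles): joint-space move.
- ctrl.release() and ctrl.grasp(strength=None): open the fingers fully, or close them until they stop; strength is the grip in N (None keeps the last).
- ctrl.dwell(seconds).
- ctrl.solve_ik(position, orientation): joint angles nearest the present ones, or None.
- ctrl.read_camera(name): name is "scene" or "side" or "wrist"; returns the picture (384x512x3 uint8, red, green, blue); there is no depth.
- ctrl.calibration(name): a dict with "camera_matrix" (3x3 intrinsics, pixels), "view" (4x4, takes a point from world to camera coordinates). Camera axes: x right, y up, looking along -z (the intrinsics and any distortion apply to the point x, -y, -z); pixel columns grow to the right and rows downward; lengths in m; the calibration is good to about 2 mm. The wrist camera is an equidistant fisheye: a pixel r from the principal point sees the ray r / f radians off the axis. A picture is of the moment at which its call begins: read the wrist's pose just before it. calibration takes no time and is no camera call; for the wrist camera it gives the pose at the moment of the call.
A pose or a line that the arm cannot do raises ctrl.MotionError and nothing moves.
- ctrl.job_done(): hands the job in; it is judged then, once.
Trained networks look in the newest picture that a camera, given by its name, has taken for a name from the list of things; names that differ only in an ending like _2 or _b are one class to them, and where a whole thing is asked for, a point or a joint stands for the part that bears it (a point fixed in the world has none). Each returns a list of dicts, best first, with "score" (0 to 1); they miss things now and then, are a little off and sometimes report something else, mostly with a low value. They report only what shows in the picture. A call takes as long as a camera call. They do not tell look-alikes from the thing itself.
- ctrl.look_for(name, camera): "pixel" ([column, row] in pixels, amid what is visible of it).
- ctrl.cut_out(name, camera): "pixels" (384x512 bool, what is visible of it) and "pixel" ([column, row] in pixels, amid what is visible of it).
- ctrl.place_of(name, camera): "pixel" ([column, row] in pixels: a listed point, or the origin of a listed thing).
Readings, each from a call of its own:
- ctrl.current_time_s(): time.
- ctrl.current_q(): joint angles.
- ctrl.current_qd(): joint speeds.
- ctrl.current_tau(): joint torques, N m.
- ctrl.current_ee_pos(): TCP position.
- ctrl.current_orientation(): TCP orientation.
- ctrl.current_ft_force(): force on the tool from outside, world axes, zero at the start.
- ctrl.current_wrist_torque(): the same for the moment, N m.
- ctrl.current_width(): finger opening in m.
- ctrl.current_grip_force(): force on a finger pad.
Only numpy, scipy, OpenCV 4.12 (cv2) and the standard library are available. Lean on these libraries where they do the work, as an engineer would, in place of code of your own. Each camera call takes 0.05 s, during which the arm holds its last target. There are 200 camera calls.

## Working session

There is one attempt and no reset: what is moved stays moved. The work goes in short steps, each a Python script; the robot and the scene stay as the last script left them, time stands still between calls to the robot, and variables do not carry over. Pictures are saved under pics/ and viewed, at most 10 in all, crops included, and the job is handed in when it is done.

```bash
ls; mkdir -p pics; cat > h.py <<'E'
import numpy as np, cv2
from workcell import ctrl
def project(cam,cal,P):
    K=np.array(cal["camera_matrix"]);V=np.array(cal["view"])
    p=V[:3,:3]@np.asarray(P)+V[:3,3]; p=p*[1,-1,-1]
    if cam=="wrist":
        r=np.hypot(p[0],p[1]);th=np.arctan2(r,p[2]); p=np.array([p[0]/r*th,p[1]/r*th,1]) if r>1e-9 else np.array([0,0,1.])
    else: p=p/p[2]
    return (K@p)[:2]
def ray(cam,cal,px):
    K=np.array(cal["camera_matrix"]);V=np.array(cal["view"])
    a=np.linalg.solve(K,[px[0],px[1],1.])
    if cam=="wrist":
        t=np.hypot(a[0],a[1]); s=np.sin(t)/t if t>1e-9 else 1; d=np.array([a[0]*s,a[1]*s,np.cos(t)])
    else: d=a/np.linalg.norm(a)
    R=V[:3,:3]; return -R.T@V[:3,3], R.T@(d*[1,-1,-1])
def onz(cam,cal,px,z):
    c,d=ray(cam,cal,px); return c+d*(z-c[2])/d[2]
def tri(obs):
    A=np.zeros((3,3));b=np.zeros(3);L=[]
    for cam,cal,px in obs:
        c,d=ray(cam,cal,px);M=np.eye(3)-np.outer(d,d);A+=M;b+=M@c;L.append((c,M))
    X=np.linalg.solve(A,b); return X,[np.linalg.norm(M@(X-c)) for c,M in L]
def save(img,name,k=1): cv2.imwrite("pics/"+name,cv2.resize(np.ascontiguousarray(img[...,::-1]),None,fx=k,fy=k,interpolation=cv2.INTER_CUBIC))
E
python3 - <<'E'
from h import *
for c in["scene","side"]:
    im=ctrl.read_camera(c);save(im,c+"0.png",1.5);np.save(c+".npy",im)
    cal=ctrl.calibration(c);print(c,{k:np.round(v,3).tolist() if not isinstance(v,str) else v for k,v in cal.items()})
    for n in["fitting_a","marker","pen_bin","pen_bin_in","spares_bin","station","tray_floor","pad","index_top","tape","dividers","screwdriver","sanding_block","spray_can"]:
        print(n,[(np.round(d["pixel"],1).tolist(),round(d["score"],2)) for d in ctrl.place_of(n,c)])
E
```

```text
pics
scene {'camera_matrix': [[472.775, 0.0, 253.16], [0.0, 472.775, 194.384], [0.0, 0.0, 1.0]], 'view': [[0.65, 0.76, -0.011, -0.286], [-0.455, 0.4, 0.795, 0.119], [0.609, -0.512, 0.606, -1.783], [0.0, 0.0, 0.0, 1.0]]}
fitting_a [([187.1, 256.8], 0.68), ([116.7, 225.9], 0.62), ([251.1, 231.5], 0.58)]
marker [([217.0, 239.1], 0.81), ([334.1, 218.2], 0.36)]
pen_bin [([141.6, 306.0], 0.71)]
pen_bin_in [([141.3, 304.9], 0.75)]
spares_bin [([263.0, 283.6], 0.83), ([141.6, 307.4], 0.58)]
station [([330.0, 218.5], 0.72), ([287.0, 180.5], 0.62)]
tray_floor [([332.8, 218.5], 0.57), ([360.2, 153.3], 0.35)]
pad [([361.3, 153.1], 0.78), ([363.1, 154.2], 0.16)]
index_top [([359.6, 154.3], 0.75)]
tape [([211.8, 220.1], 0.65)]
dividers [([128.7, 246.8], 0.69)]
screwdriver [([319.3, 153.5], 0.73), ([246.6, 228.3], 0.41)]
sanding_block [([319.2, 154.8], 0.62), ([328.9, 221.5], 0.48)]
spray_can [([202.6, 334.9], 0.63), ([332.0, 220.5], 0.55)]
side {'camera_matrix': [[437.989, 0.0, 259.964], [0.0, 437.989, 189.709], [0.0, 0.0, 1.0]], 'view': [[0.899, -0.437, 0.013, -0.426], [0.198, 0.434, 0.879, -0.199], [-0.39, -0.788, 0.477, -1.292], [0.0, 0.0, 0.0, 1.0]]}
fitting_a [([225.1, 311.0], 0.76), ([242.1, 245.4], 0.25)]
marker [([272.0, 244.2], 0.62), ([203.3, 199.2], 0.53)]
pen_bin [([349.8, 305.1], 0.89), ([384.5, 267.3], 0.48)]
pen_bin_in [([348.8, 301.1], 0.98)]
spares_bin [([334.7, 230.2], 0.91)]
station []
tray_floor []
pad [([388.2, 270.7], 0.31)]
index_top [([197.2, 200.6], 0.42)]
tape [([178.6, 174.7], 0.66), ([243.8, 244.0], 0.56)]
dividers [([254.1, 306.9], 0.58)]
screwdriver [([198.0, 198.9], 0.55)]
sanding_block [([179.2, 174.5], 0.57), ([202.9, 198.4], 0.29)]
spray_can [([387.0, 268.6], 0.87)]
```

View pics/scene0.png

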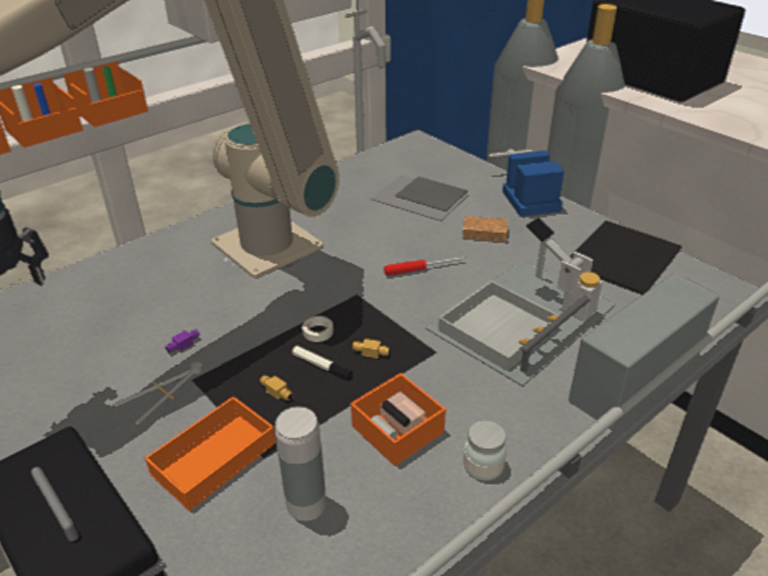

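View pics/side0.png

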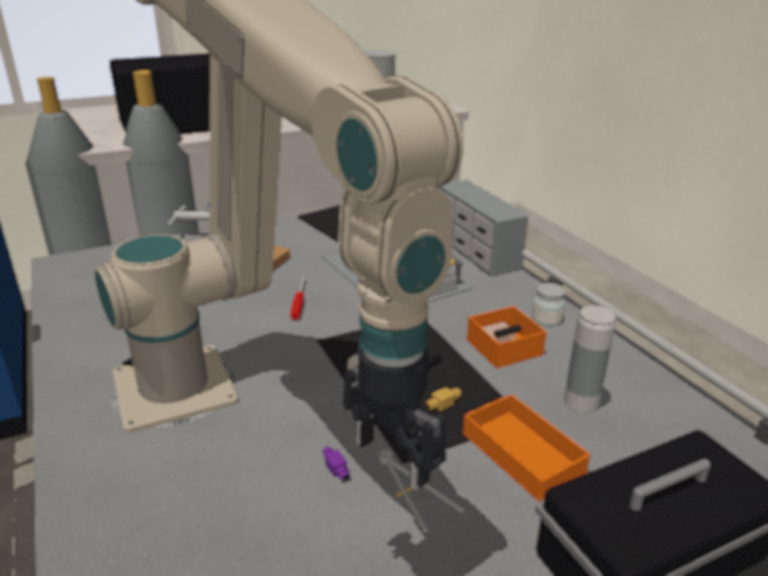

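The scene view shows three fitting-shaped things: brass at px (184,259), brass at (248,233) and purple at (121,227). The two brass ones on the mat are wanted and the purple one on the bench is the look-alike. The marker is at (215,241), cap to the right. The long bin at (141,302) is empty and is the pen bin; the square one at (265,280) holds the spares. The tray is at (333,217), and the lever pad at (360,153) with its post beside it. In the side view the arm hides most of these, but the brass at (295,266), the purple at (224,308) and the pen bin at (350,298) are visible.

Next I move the arm over the mat for wrist views and clear side views.

```bash
cat >> h.py <<'E'
from scipy.spatial.transform import Rotation as R
def down(yaw): return (R.from_euler('z',yaw)*R.from_euler('x',np.pi)).as_quat()
def upright(): pass
E
python3 - <<'E'
from h import *
cal=ctrl.calibration("scene")
for n,p,z in [("A",(184,259),.016),("B",(248,233),.016),("pur",(121,227),.013),("mk",(215,241),.012),("bin",(141,304),.004),("tray",(333,217),.01),("pad",(360.5,153),.165),("tape",(211.8,220),.01)]:
    print(n,onz("scene",cal,p,z).round(3))
A=onz("scene",cal,(184,259),.016);B=onz("scene",cal,(248,233),.016)
print(ctrl.current_orientation(), R.from_quat(ctrl.current_orientation()).as_matrix().round(2).tolist())
w=np.array(ctrl.calibration("wrist")["view"]);print("cam",(-w[:3,:3].T@w[:3,3]).round(3),(w[:3,:3]).round(2).tolist(),ctrl.calibration("wrist")["camera_matrix"])
m=(A+B)/2
import pickle
obs={}
def views(tag):
    for c in ["wrist","side"] if tag!="v2" else ["wrist","scene","side"]:
        cl=ctrl.calibration(c); im=ctrl.read_camera(c); np.save(f"{tag}{c}.npy",im)
        for n in ["fitting_a","marker","pen_bin_in","tray_floor","pad","index_top"]:
            o=ctrl.place_of(n,c); obs[tag,c,n]=(cl,o); print(tag,c,n,[(np.round(d["pixel"],1).tolist(),round(d["score"],2), (onz(c,cl,d["pixel"],dict(fitting_a=.016,marker=.012,pen_bin_in=.004,tray_floor=.01,pad=.165,index_top=.123)[n])[:2]).round(3).tolist()) for d in o])
t=ctrl.current_time_s()
q=np.array(ctrl.current_orientation())
for tag,p in [("v1",[m[0]-.03,m[1]+.0,.34]),("v2",[.45,.12,.36])]:
    p=np.array(p)
    yaw=np.arctan2(p[1],p[0])
    s=None
    for dy in [0,np.pi/2,-np.pi/2,np.pi]:
        s=ctrl.solve_ik(p,down(yaw+dy))
        if s is not None and abs(s[5])<2: print(tag,dy,np.round(s,2));ctrl.reach(p,down(yaw+dy));break
    views(tag); print(ctrl.current_time_s()-t)
pickle.dump(obs,open("obs.pkl","wb"))
save(np.load("v1wrist.npy"),"w1.png",1.5);save(np.load("v2wrist.npy"),"w2.png",1.5)
E
```

```text
A [ 0.456 -0.274  0.016]
B [ 0.491 -0.064  0.016]
pur [ 0.206 -0.342  0.013]
mk [ 0.45  -0.159  0.012]
bin [ 0.509 -0.446  0.004]
tray [0.607 0.193 0.01 ]
pad [0.565 0.35  0.165]
tape [ 0.363 -0.107  0.01 ]
[ 9.89522759e-01  1.44376971e-01 -8.70159593e-06 -1.69774049e-05] [[0.96, 0.29, -0.0], [0.29, -0.96, 0.0], [-0.0, -0.0, -1.0]]
cam [ 0.243 -0.58   0.373] [[0.29, -0.96, 0.0], [0.92, 0.28, -0.26], [0.25, 0.08, 0.96]] [[297.31863964   0.         253.45542609]
 [  0.         297.31863964 194.13323758]
 [  0.           0.           1.        ]]
v1 1.5707963267948966 [-0.5  -0.03 -0.15  1.45  0.    1.43]
v1 wrist fitting_a [([167.4, 284.2], 0.85, [0.206, -0.333]), ([255.2, 86.8], 0.81, [0.485, -0.067]), ([279.9, 211.3], 0.58, [0.452, -0.269])]
v1 wrist marker [([254.9, 152.9], 0.91, [0.448, -0.165])]
v1 wrist pen_bin_in [([336.2, 281.2], 0.81, [0.508, -0.449])]
v1 wrist tray_floor []
v1 wrist pad []
v1 wrist index_top [([335.9, 280.9], 0.4, [0.497, -0.363])]
v1 side fitting_a [([295.4, 267.5], 0.81, [0.447, -0.283]), ([273.4, 227.6], 0.7, [0.484, -0.076]), ([226.3, 309.2], 0.65, [0.209
[... 1135 characters left out ...]
1])]
v2 scene tray_floor [([332.3, 218.0], 0.71, [0.608, 0.188])]
v2 scene pad [([362.8, 154.2], 0.83, [0.574, 0.349]), ([333.8, 219.1], 0.22, [0.729, 0.039])]
v2 scene index_top []
v2 side fitting_a [([272.0, 229.8], 0.7, [0.474, -0.085]), ([225.0, 308.5], 0.67, [0.207, -0.349]), ([295.9, 264.5], 0.54, [0.455, -0.271])]
v2 side marker [([276.0, 246.0], 0.65, [0.448, -0.164]), ([178.6, 175.3], 0.46, [0.318, 0.421])]
v2 side pen_bin_in [([349.8, 300.5], 0.61, [0.515, -0.447])]
v2 side tray_floor [([271.6, 186.2], 0.65, [0.615, 0.189])]
v2 side pad [([268.8, 188.0], 0.62, [0.464, -0.075]), ([239.0, 137.8], 0.49, [0.545, 0.338])]
v2 side index_top [([230.9, 145.3], 0.95, [0.526, 0.375])]
4.7417
```

```bash
python3 - <<'E'
from h import *
import pickle
obs=pickle.load(open("obs.pkl","rb"))
near=dict(A=("fitting_a",(.452,-.272),.016),B=("fitting_a",(.482,-.067),.016),marker=("marker",(.448,-.165),.012),pen_bin_in=("pen_bin_in",(.511,-.449),.004),tray=("tray_floor",(.609,.19),.01),pad=("pad",(.557,.352),.165),post=("index_top",(.526,.378),.123))
for k,(n,xy,z) in near.items():
    L=[(c,cl,d["pixel"]) for (t,c,m),(cl,o) in obs.items() if m==n for d in o if np.linalg.norm(onz(c,cl,d["pixel"],z)[:2]-xy)<.03]
    if len(L)>1: X,r=tri(L);print(k,X.round(4),np.round(r,4),[l[0] for l in L])
# crop sheets
im=np.load("v1wrist.npy");im2=np.load("v2wrist.npy")
a=cv2.resize(im[60:320,140:390],(400,416),interpolation=cv2.INTER_CUBIC);b=cv2.resize(im2[0:230,230:480],(400,368),interpolation=cv2.INTER_CUBIC);b=np.vstack([b,np.zeros((48,400,3),np.uint8)])
save(np.hstack([a,b]),"w12.png")
E
```

```text
A [ 0.4527 -0.2706  0.0132] [0.0006 0.0063 0.0049 0.0033] ['wrist', 'side', 'scene', 'side']
B [ 0.4836 -0.069   0.0118] [0.003  0.0038 0.0013 0.0071 0.0069] ['wrist', 'side', 'wrist', 'scene', 'side']
marker [ 0.4487 -0.165   0.0127] [0.001  0.005  0.007  0.0014 0.0016] ['wrist', 'side', 'wrist', 'scene', 'side']
pen_bin_in [ 0.5116 -0.4504  0.0056] [0.0048 0.0032 0.0008 0.0021] ['wrist', 'side', 'scene', 'side']
tray [0.6114 0.1866 0.0103] [0.0033 0.0029 0.0022 0.0022] ['side', 'wrist', 'scene', 'side']
pad [0.5607 0.3656 0.1516] [0.0035 0.0021 0.0037] ['wrist', 'scene', 'side']
post [-0.0815 -1.1168  0.7969] [0. 0.] ['side', 'side']
```

View pics/w12.png

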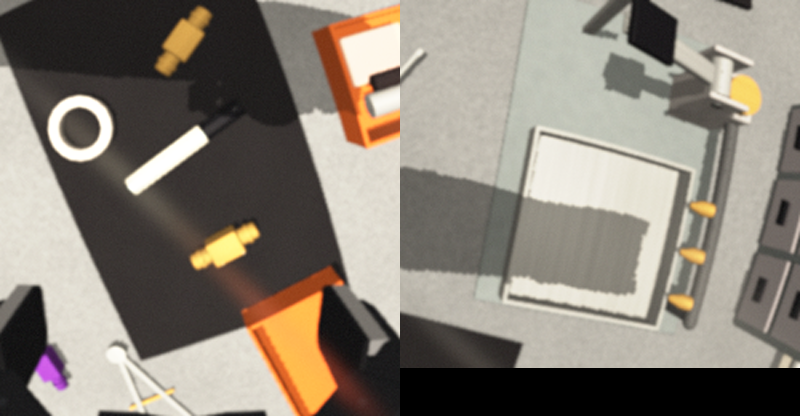

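The crops agree. Left (wrist v1): brass fittings at crop (183,40) and (225,245), both on the mat; the purple look-alike at (50,368) lies off the mat; the marker runs from (130,185) to its cap at (240,105). Right (v2): the tray rim corners are (537,127), (692,172), (655,328) and (503,297), and the pad is at (652,30) with the valve block to its right. Next I need the station and bin yaws, then close views for the grasps.

```bash
cat >> h.py <<'E'
def fit(name,xy,z,cam="wrist"):
    """position, yaw from the network's mask nearest xy"""
    cl=ctrl.calibration(cam); ctrl.read_camera(cam); best=None
    for d in ctrl.cut_out(name,cam):
        v,u=np.nonzero(d["pixels"]); 
        if len(u)<20: continue
        P=np.array([onz(cam,cl,(a,b),z)[:2] for a,b in zip(u,v)]).astype(np.float32)
        (c,wh,_)=r=cv2.minAreaRect(P*1000); e=np.linalg.norm(np.array(c)/1000-xy)
        if best is None or e<best[0]:
            w,V=np.linalg.eigh(np.cov(P.T)); l=V[:,1]
            best=(e,np.array(c)/1000,np.arctan2(l[1],l[0]),np.round(sorted(wh),1),P.mean(0),d["score"])
    return best
def gyaw(a,ref):
    """tool yaw so that fingers close across axis a (tool x along a), nearest to ref mod pi"""
    return a+np.pi*np.round((ref-a)/np.pi)
def go(p,yaw): ctrl.reach(np.asarray(p,float),down(yaw))
E
python3 - <<'E'
from h import *
import pickle
obs=pickle.load(open("obs.pkl","rb"))
cl=obs["v2","wrist","pad"][0]
C=np.array([onz("wrist",cl,(230+(x-400)*250/400,y*230/368),.041)[:2] for x,y in [(537,127),(692,172),(655,328),(503,297)]])
print("tray corners",C.round(3).tolist(),"c",C.mean(0).round(4))
for i in range(4): e=C[(i+1)%4]-C[i];print(np.linalg.norm(e).round(3),np.degrees(np.arctan2(e[1],e[0])).round(1))
cs=ctrl.calibration("scene")
D=np.array([onz("scene",cs,(x/1.5,y/1.5),.045)[:2] for x,y in [(149,462),(235,399),(275,437),(192,506)]])
for i in range(4): e=D[(i+1)%4]-D[i];print("bin",np.linalg.norm(e).round(3),np.degrees(np.arctan2(e[1],e[0])).round(1))
print(D.mean(0))
t0=ctrl.current_time_s()
for n,xy,z in [("fitting_a",(.4836,-.069),.016),("marker",(.4487,-.165),.012),("fitting_a",(.4527,-.2706),.016)]:
    y=np.arctan2(xy[1],xy[0])+np.pi/2
    # place camera centre over the thing roughly: back off 60 mm along camera offset
    go([xy[0]*.88,xy[1]*.88,.22],y)
    w=np.array(ctrl.calibration("wrist")["view"]);
    print(n,fit(n,xy,z),fit(n,xy,z,"scene")[1:4],ctrl.current_time_s()-t0)
    np.save(f"c{n[0]}{xy[1]}.npy",ctrl.read_camera("wrist"))
E
```

```text
tray corners [[0.511, 0.264], [0.686, 0.277], [0.7, 0.104], [0.525, 0.092]] c [0.6057 0.1843]
0.175 4.3
0.174 -85.2
0.175 -176.2
0.172 94.7
bin 0.187 99.5
bin 0.124 2.1
bin 0.18 -79.7
bin 0.126 -174.6
[ 0.53230138 -0.44731942]
fitting_a (np.float64(0.004714069219132806), array([ 0.48529993, -0.0646031 ]), np.float64(-2.535066755889569), array([32.4, 77.2]), array([ 0.4851506 , -0.06407443], dtype=float32), 0.94) (array([ 0.48432059, -0.05906689]), np.float64(-2.5954613237845217), array([42.6, 71.4])) 1.1166
marker (np.float64(0.002889801359168667), array([ 0.44973071, -0.16230026]), np.float64(-2.858095058653488), array([ 22.5, 144. ]), array([ 0.45018622, -0.16194199], dtype=float32), 0.82) (array([ 0.44900903, -0.16181125]), np.float64(-2.8695972200870883), array([ 25.3, 144.5])) 1.8165999999999993
fitting_a (np.float64(0.20256235152963434), array([ 0.47701318, -0.06950208]), np.float64(-2.6000517910893306), array([29.6, 58.7]), array([ 0.47814634, -0.06968204], dtype=float32), 0.69) (array([ 0.4524404 , -0.27118518]), np.float64(-3.123136845806679), array([35.3, 79.3])) 2.5250000000000004
```

```bash
cat >> h.py <<'E'
SY=np.radians(4.6); SC=np.array([.608,.186])
def st(x,y): return SC+np.array([x*np.cos(SY)-y*np.sin(SY),x*np.sin(SY)+y*np.cos(SY)])
def pick(xy,axis,z,grip=60):
    y=gyaw(axis,np.arctan2(xy[1],xy[0])+.5)
    go([*xy,.11],y); ctrl.move_l([*xy,z],max_speed=.12)
    print("down",np.round(ctrl.current_ft_force(),1),ctrl.current_ee_pos())
    ctrl.grasp(grip); print("w",ctrl.current_width(),ctrl.current_grip_force())
    ctrl.move_l([*xy,.15],max_speed=.2); print("lift w",ctrl.current_width(),np.round(ctrl.current_ft_force(),1),ctrl.current_time_s())
def put(xy,axis,z,h=.15):
    y=gyaw(axis,np.arctan2(xy[1],xy[0])+.5)
    go([*xy,h],y); ctrl.move_l([*xy,z],max_speed=.12)
    print("put",np.round(ctrl.current_ft_force(),1)); ctrl.release(); ctrl.move_l([*xy,h],max_speed=.25); print(ctrl.current_time_s())
E
python3 - <<'E'
from h import *
pick((.4853,-.0645),-2.535,.009)
put(st(-5,-42)*0+st(-.005,-.042),SY+np.pi/2,.0175)
np.save("p1.npy",ctrl.read_camera("wrist"))
xy=(.4527,-.2706); go([.41,-.2,.2],np.arctan2(xy[1],xy[0])+np.pi/2)
print(fit("fitting_a",xy,.016)); print(fit("fitting_a",xy,.016,"side"))
im=ctrl.read_camera("wrist")
save(np.hstack([np.load("p1.npy"),im])[:, :],"p1.png",.75)
E
```

```text
down [-0.3 -0.2  0.8] [ 0.48610194 -0.06492537  0.00971062]
w 0.024609478252285405 59.661455154418945
lift w 0.024513168789168385 [ 1.1  0.  -1.2] 12.1333
put [-0.4 -0.9 -0.3]
15.6333
(np.float64(0.0027511497907498237), array([ 0.45156952, -0.27310815]), np.float64(-2.978716807356158), array([34.8, 76. ]), array([ 0.4515716, -0.2727322], dtype=float32), 0.64)
(np.float64(0.004332513884522742), array([ 0.44839011, -0.27104214]), np.float64(-2.7507890811688345), array([41.9, 82.3]), array([ 0.44915938, -0.27125108], dtype=float32), 0.58)
```

View pics/p1.png

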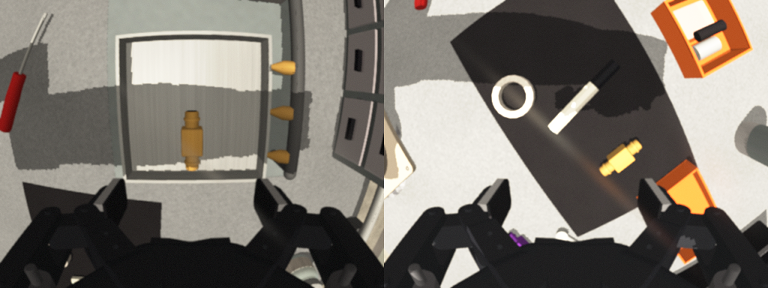

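Left: fitting B lies flat in the tray at (192,140), aligned with the walls. Right: fitting A is still on the mat at (621,157) and the marker at (583,98). I will re-measure A's yaw from straight above, then pick it up and place it.

```bash
python3 - <<'E'
from h import *
xy=(.4520,-.272); go([*xy,.2],gyaw(0.1,np.arctan2(xy[1],xy[0])+.5))
b=fit("fitting_a",xy,.016); print(b)
assert b[0]<.01
pick(b[1],b[2],.009)
if ctrl.current_width()>.015:
    put(st(-.005,.042),SY+np.pi/2,.0175)
    np.save("p2.npy",ctrl.read_camera("wrist"))
    xy=(.4497,-.1625); go([*xy,.2],gyaw(-2.858,np.arctan2(xy[1],xy[0])+.5))
    print(fit("marker",xy,.012))
    ctrl.calibration("wrist")
    im=ctrl.read_camera("wrist")
    save(np.hstack([np.load("p2.npy"),im]),"p2.png",.75)
else: save(ctrl.read_camera("wrist"),"p2.png")
E
```

```text
(np.float64(0.0019350675303050496), array([ 0.45017786, -0.27265137]), np.float64(-2.985439558673929), array([27.2, 79.3]), array([ 0.4513214 , -0.27271008], dtype=float32), 0.98)
down [ 0.2 -1.4  0.1] [ 0.45108477 -0.27335883  0.00999338]
w 0.024544713179989745 59.79014754295349
lift w 0.024424292088839946 [ 0.4  0.4 -1.8] 21.225
put [ 0.5  0.6 -0.5]
25.6667
(np.float64(0.002557658795729827), array([ 0.44717618, -0.16291466]), np.float64(-2.8681045750523313), array([ 19. , 139.7]), array([ 0.44992265, -0.16212076], dtype=float32), 0.89)
```

View pics/p2.png

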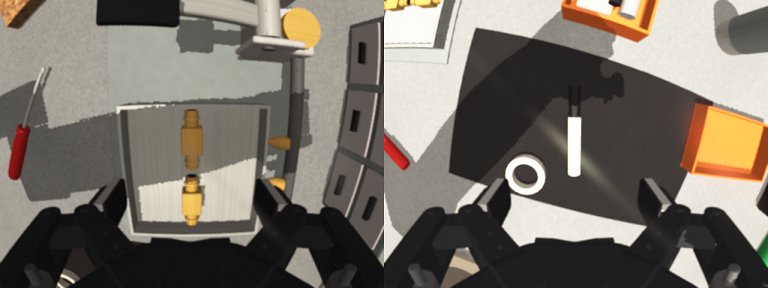

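Left: both fittings lie flat in the tray, at (192,138) and (192,199), with a gap between them. Right: the marker is at (574,130) with its cap up; the tape at (525,175) is clear of the fingers. Next is the marker, with the bin's yaw checked from above.

```bash
python3 - <<'E'
from h import *
print("can",onz("scene",ctrl.calibration("scene"),(204,337),0))
pick((.4472,-.1629),-2.868,.007,40)
assert ctrl.current_width()>.01
xy=(.5116,-.45)
go([*xy,.2],gyaw(np.radians(98),np.arctan2(xy[1],xy[0])+.5))
b=fit("pen_bin",xy,.045);s=fit("pen_bin",xy,.03,"scene");print(b,s[1:4])
d=ctrl.place_of("pen_bin_in","wrist")
print([onz("wrist",ctrl.calibration("wrist"),k["pixel"],.004) for k in d])
im=ctrl.read_camera("wrist");save(im,"p3.png")
E
```

```text
can [ 0.69847473 -0.3795192   0.        ]
down [-0.4  0.3 -0.3] [ 0.4482205  -0.16342438  0.00789958]
w 0.016090241281299836 40.04109964706004
lift w 0.01664783206777891 [-1.  -0.6 -0.8] 30.3667
(np.float64(0.0053610707105566716), array([ 0.51267688, -0.4552518 ]), np.float64(1.6682007802884042), array([112.2, 169.7]), array([ 0.51475346, -0.47077346], dtype=float32), 0.93) (array([ 0.5171286 , -0.44395923]), np.float64(1.759113393355178), array([150.4, 208.1]))
[]
```

View pics/p3.png

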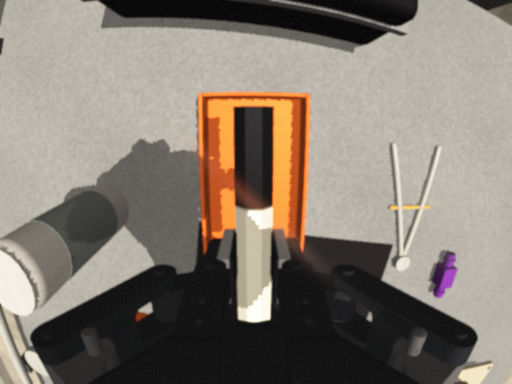

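The marker is held centred over the pen bin, whose rim spans columns 199–310 with its far rim at row 95, and it is aligned with the bin. I will lower it and release just above the rim, because the open fingers (114 mm) are wider than the bin inside.

```bash
python3 - <<'E'
from h import *
cl=ctrl.calibration("wrist")
f=onz("wrist",cl,(254.5,95),.045)[:2]; u=np.array([np.cos(np.radians(98)),np.sin(np.radians(98))])
l=onz("wrist",cl,(199,100),.045)[:2];r=onz("wrist",cl,(310,100),.045)[:2];e=l-r
yaw=np.arctan2(e[1],e[0]);print(np.linalg.norm(e),np.degrees(yaw),f,f+u*.095)
e1=f+u*.095; xy=.5*e1+.5*np.array([.5116,-.4504]) if np.linalg.norm(e1-[.5116,-.4504])<.015 else np.array([.5116,-.4504])
print(xy)
put(xy,np.radians(98),.044,.2)
im=ctrl.read_camera("wrist");print(fit("marker",xy,.013));save(im,"p4.png")
# towards lever: fingers shut, high above
ctrl.grasp(60)
y=gyaw(SY,np.arctan2(.35,.55)+.0); p=st(-.045,.170); go([*p,.30],y)
print(np.round(ctrl.current_q(),2),p,ctrl.current_time_s())
for n in ["pad","index_top"]:
  L=[]
  for c in ["wrist","scene","side"]:
    c2=ctrl.calibration(c); ctrl.read_camera(c) if n=="pad" else 0
    for d in ctrl.place_of(n,c)[:1]: L.append((c,c2,d["pixel"])); print(n,c,np.round(d["pixel"],1),round(d["score"],2),onz(c,c2,d["pixel"],.1666 if n=="pad" else .123).round(4))
  if len(L)>1: print(tri(L))
save(ctrl.read_camera("wrist"),"p5.png")
E
```

```text
0.1104403514112702 8.051977398669653 [ 0.52290728 -0.53578162] [ 0.50968583 -0.44170616]
[ 0.51064292 -0.44605308]
put [ 0.5 -0.4  0.6]
37.875
(np.float64(0.0021111607509556557), array([ 0.5124198 , -0.44719312]), np.float64(1.7175939021289586), array([ 18. , 139.8]), array([ 0.51243675, -0.45072153], dtype=float32), 0.58)
[ 0.47  0.3   0.15  1.42 -0.   -2.75] [0.54951113 0.35184346] 41.625
pad wrist [252.2 173.2] 0.74 [0.562  0.3531 0.1666]
pad scene [360. 152.] 0.63 [0.5616 0.3509 0.1666]
pad side [239.7 137.3] 0.47 [0.548  0.3381 0.1666]
(array([0.55798475, 0.35486061, 0.16059741]), [np.float64(0.003329739157688745), np.float64(0.002435869721533647), np.float64(0.00299398479658447)])
index_top wrist [212.5 179.5] 0.67 [0.5426 0.3963 0.123 ]
index_top scene [362.6 157.1] 0.86 [0.5469 0.3908 0.123 ]
index_top side [232.5 144.4] 0.69 [0.535  0.3808 0.123 ]
(array([0.54150793, 0.39743067, 0.11657707]), [np.float64(0.0005270703974930633), np.float64(0.0011479783947320541), np.float64(0.0009787040123815898)])
```

View pics/p4.png

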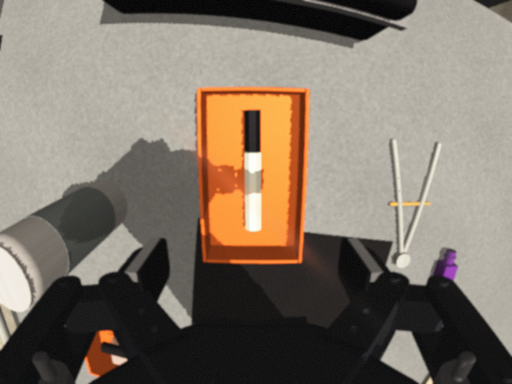

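View pics/p5.png

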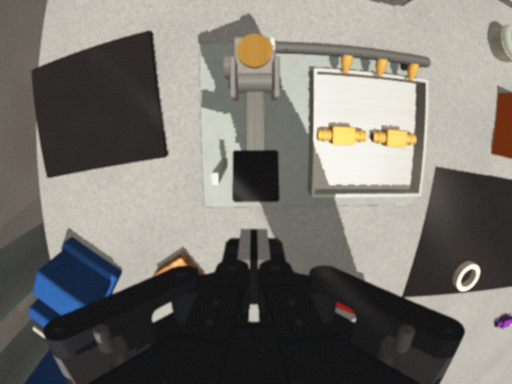

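The marker lies flat in the pen bin at (253,170). In the lever view the pad is at (256,175), the post at (215,178), and both fittings are in the tray at (342,135) and (394,138). The pad matches the predicted rest position, so I press now.

```bash
python3 - <<'E'
from h import *
p=st(-.043,.170)
ctrl.move_l([*p,.185],max_speed=.15)
def rep(): print(np.round(ctrl.current_ee_pos(),4),np.round(ctrl.current_ft_force(),1),round(ctrl.current_time_s(),2))
rep()
for z in (.150,.135,.1265): ctrl.move_l([*p,z],max_speed=.06);ctrl.dwell(.15);rep()
z=.123+.1265-ctrl.current_ee_pos()[2]
ctrl.move_l([*p,z],max_speed=.03);ctrl.dwell(.3);rep()
for c in ["wrist","scene","side"]:
    im=ctrl.read_camera(c);np.save("l"+c+".npy",im);cl=ctrl.calibration(c)
    for n,P in [("index_top",st(-.045,.215))]: print(c,project(c,cl,[*P,.123]),[np.round(d["pixel"],1) for n in("index_top","pad") for d in ctrl.place_of(n,c)[:1]])
a=np.load("lwrist.npy")[90:290,150:350];b=np.load("lscene.npy")[110:190,320:400];s=np.load("lside.npy")[105:185,200:280]
save(np.hstack([cv2.resize(i,(266,266),interpolation=cv2.INTER_CUBIC) for i in(a,b,s)]),"p6.png")
E
```

```text
[0.5522 0.3524 0.1862] [ 1.1 -0.2  0.5] 43.04
[0.5514 0.352  0.1504] [-2.1  0.2  6.2] 43.92
[0.5516 0.3524 0.1359] [-2.8  0.9  6.4] 44.48
[0.5519 0.3526 0.1277] [-2.3  0.4  6.9] 44.92
[0.5514 0.3525 0.1231] [-4.1  0.   8. ] 45.52
wrist [171.4119117  247.58336878] [array([176.9, 251.7])]
scene [363.50703138 156.3492386 ] [array([362. , 156.6]), array([357. , 159.9])]
side [233.47285708 142.57549994] [array([231.3, 144.5]), array([237.1, 145.9])]
```

View pics/p6.png

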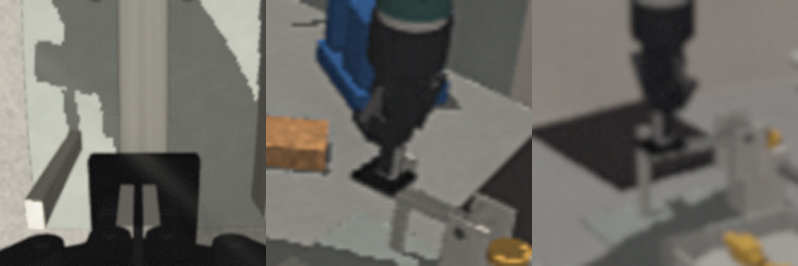

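The wrist, scene and side crops show the fingers holding the pad level with the top of the post. The TCP is at z = 0.1231 m and the push is about 8 N, close to the 8.5 N expected at level.

```bash
python3 - <<'E'
from h import *
F=[ctrl.current_ft_force()[2] for _ in range(10) if ctrl.dwell(.03) is None];print(np.mean(F),ctrl.current_ee_pos())
print(ctrl.job_done())
E
```

```text
nan [0.55134888 0.35252218 0.1230517 ]
the job is handed in; nothing more can be done
None
  return _methods._mean(a, axis=axis, dtype=dtype,
  ret = ret.dtype.type(ret / rcount)
```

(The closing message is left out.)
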